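Clamp a jar in the one-handed jar vice

TASK

The cap of the spice jar is stuck: stand the jar upright on the deck of the jar vice, between its sliding jaw and its back stop. Let go of it and wind the vice's star handle clockwise, pushing spoke after spoke round the hub, until the jar is held firmly, with about 15 N, without forcing the handle or crushing the jar. Leave the jar clamped upright and the other things on the worktop where they are.

Things in the scene. Friction and masses are not known exactly. Their poses are not given: they have to be found in the camera images.
- vice: Fixed low metal vice. Deck 90 mm wide (its x), y = -60 to +285 mm, top 10 mm above the worktop; two low rails (top 18 mm) at x = +-40 mm leave 74 mm between them. Origin: on the worktop under the axis of the star handle; z up; +y runs along the deck from the star handle (y = 0) to the sliding jaw, the room for the jar and the back stop.
- pocket (a point): Point of the vice, on the deck's top at x = 0, y = 163 mm: a good place for the middle of the jar's foot. Axes as the vice's.
- stop_range (a point): Point of the vice at y = 209 mm, 30 mm above the worktop. The last user left the back stop (top 45 mm, a button on it 51 mm above the worktop) so that the face of its pad is anywhere within 11 mm of here along y; it is not measured. The pad is flat rubber, 62 mm wide, on springs: 2 N per mm, 14 mm travel. Once the jar has met it, each mm of jaw travel adds 2 N of clamping.
- jaw: Sliding jaw, 74 mm wide, top 45 mm above the worktop, with a shallow rubber V that centres the jar. Origin: apex of the V at deck height (10 mm); axes as the vice's. Starts at y = 106 to 121 mm of the vice; moves to +y by 15 mm per rad of the star handle, pushing the jar upright along the deck against the back stop. A jar resting in the V has its axis 24 mm from the origin.
- capstan (a joint): Angle of the star handle, rad: starts at 0 to 1, at most 7; grows when turned clockwise seen from above, which closes the jaw. It stays where it is left. Turning it takes 0.45 N m, and 0.15 N m more per 10 N of clamping, so the push felt at a spoke rises by a third per 10 N. Feel it while creeping: after a quick push stops, the reading sags by up to 45 %. Friction holds the clamp.
- hub (a point): On the star handle's vertical axis, at the spokes' height, 75 mm above the worktop; turns with it, x axis along one spoke. Four level round spokes, 10 mm thick, 90 degrees apart, run from a hub of 26 mm radius (top 90, bottom 50 mm above the worktop) to black 20 mm balls centred 78 mm from the axis. Under the spokes, outside the hub, it is free down to 45 mm above the worktop.
- spoke_end (a point): Centre of the ball at the end of the spoke that lies along the x axis of hub, 78 mm from the hub's axis
- jar_mid (a point): Centre, half-way up (53 mm above its foot), of the spice jar: an upright round jar with a wider cap (the top 21 mm), 45 mm diameter, 106 mm high, about 0.1 kg, standing on the worktop to the left of the vice. z up along its axis.
- tin: Bystander: low round tin, 86 mm diameter, 40 mm high. Origin at the centre of its underside
- mug: Bystander: pale mug with handle, 83 x 120 mm, 96 mm high. Origin at the centre of its underside
- onion: Bystander: red onion, 72 mm, 79 mm high. Origin at its underside
- lemon: Bystander: lemon, 77 x 52 mm, 53 mm high. Origin at its underside
Not all that is in view belongs to the job. What is shaped like the part that bears jar_mid but orange or turquoise is not meant.

How it is judged:
By the outcome, as a careful person would: the job done as asked, in the order asked, and still so for the second after the job is handed in, with the robot touching nothing.
It also fails if it takes over 72 s, if anything falls off the work surface, if the arm or the gripper's body presses on something with over 40 N, if the wrist force passes 120 N, or if a joint passes its speed limit or range.

ROBOT

A 6-joint arm with a two-finger parallel gripper is mounted at the origin on a cart in front of the work surface, level with it; the furniture and walls round the work are solid. World frame = base frame: x ahead of the robot, y to its left, z up, the work surface at z = 0. Lengths are in m, angles in degrees, forces in N, time in s.
With the tool pointing down it reaches from about 0.35 to 0.875 m from the base axis. Payload 4.2 kg.
Tool frame: the origin (TCP) lies midway between the tips of the shut fingers; the grasp point (between the pads) lies 19 mm behind it; y points along the fingers, z is the direction in which the jaws open and shut, and the axes are right-handed (so a half turn about y gives the same grasp; the last joint's range is limited). The gripper opens to 87 mm and grips with 3 to 60 N. Pads are 19 mm wide; open, the fingers measure 117 mm over their backs; the gripper's body (75 mm by 190 mm) begins 51 mm behind the grasp point.
Start: joints at [87.64, 22.042, 0.453, 0, -68.411, -14.817], TCP at [0.185, 0.597, 0.223] pointing down, gripper open.
Joint ranges: [-179.83, 179.83], [-69.29, 118.12], [-61.27, 80.66], [-181.25, 117.63], [-171.15, -9.14], [-177.46, 177.46]. Speed limits (degrees/s): [159.86, 159.86, 180, 180, 180, 180].

INTERFACE

Orientations are given as [roll, pitch, yaw] about the fixed x, y, z axes, in that order (R = Rz(yaw) Ry(pitch) Rx(roll)).
In Python, from workcell import env gives the robot as it stands. The module is installed in compiled form; this text tells all that it offers. Calls block until the motion is done:
- env.goto(position, orientation): joint-space move of the TCP to a pose.
- env.move_straight(position, rotation=None, rate=0.15, force_limit=None): straight line of the TCP; rotation=None keeps the orientation; rate is the mean speed in m/s. With force_limit (N) it stops when the force on the tool has changed by that much, and returns True; else False.
- env.set_joints(angles): joint-space move.
- env.gripper_to(opening, grasp_force=None): opening from 0.0 (shut) to 1.0 (fully open); grasp_force is the grip in N (None keeps the last); returns when the fingers have stopped.
- env.dwell(seconds).
- env.inverse_kinematics(position, orientation): joint angles nearest the present ones, or None.
- env.read_state(): the state.
- env.grab_frame(name): name is "side" or "top" or "wrist"; returns a dict with "image" (420x560x3 uint8, blue, green, red), "fx", "fy", "cx", "cy" (pixels), "position" and "orientation" of the camera in the world. Camera axes: x right, y up, looking along -z (the intrinsics and any distortion apply to the point x, -y, -z); pixel columns grow to the right and rows downward; lengths in m; the calibration is good to about 2 mm. A picture is of the moment at which its call begins. There is no depth.
A pose or a line that the arm cannot do raises env.Unreachable and nothing moves.
- env.close_job(): hands the job in, once; it reports no verdict.
Trained networks look in a picture, given as the dict that the camera call returned (one of the last four; its "shot" number tells which), for a name from the list of things; names that differ only in an ending like _2 or _b are one class to them, and where a whole thing is asked for, a point or a joint stands for the part that bears it (a point fixed in the world has none). Each returns a list of dicts, best first, with "score" (0 to 1); they miss things now and then, are a little off and sometimes report something else, mostly with a low value. They report only what shows in the picture. A call takes as long as a camera call. They do not tell look-alikes from the thing itself.
- env.search_frame(picture, thing): "xyz" ([x, y, z] in m, in world coordinates, good to about 4 mm: the middle of the surface that is visible of it).
- env.trace(picture, thing): "mask" (420x560 bool, what is visible of it).
The state is a dict: "clock": time; "joint_positions": joint angles; "qvel": joint speeds; "joint_torque": joint torques, N m; "position": TCP position; "tool_rot": TCP orientation; "force": force on the tool from outside, world axes, zero at the start; "wrist_torque": the same for the moment, N m; "opening": opening from 0.0 (shut) to 1.0 (fully open).
Only numpy, scipy, OpenCV 4.12 (cv2) and the standard library are available. Lean on these libraries where they do the work, as an engineer would, in place of code of your own. Each camera call takes 0.05 s, during which the arm holds its last target.

## Working session

There is one attempt and no reset: what is moved stays moved. The work goes in short steps, each a Python script; the robot and the scene stay as the last script left them, time stands still between calls to the robot, and variables do not carry over. Pictures are saved under pics/ and viewed, and the job is handed in when it is done.

```bash
mkdir -p pics; ls; python3 - <<'E'
from workcell import env
import cv2,numpy as np
for n in ["side","top"]:
    p=env.grab_frame(n); cv2.imwrite(f"pics/{n}0.png",p["image"])
    print(n,{k:v for k,v in p.items() if k!="image"})
    for t in ["jar_mid","vice","jaw","hub","spoke_end","tin","mug","onion","lemon","stop_range"]:
        try:
            print(t,[(np.round(d["xyz"],3).tolist(),round(d["score"],2)) for d in env.search_frame(p,t)][:5])
        except Exception as e: print(t,repr(e))
s=env.read_state(); print(s)
E
```

```text
pics
side {'fx': 383.3789680354216, 'fy': 383.3789680354216, 'cx': 276.8130486177861, 'cy': 206.64595747988182, 'position': array([0.0806644 , 0.10498965, 0.85570505]), 'orientation': array([  31.99661506,   -0.67484887, -104.7365682 ]), 'shot': 1}
jar_mid [([0.374, 0.272, 0.098], 0.87), ([0.543, 0.194, 0.091], 0.82), ([0.467, 0.279, 0.094], 0.77)]
vice [([0.481, -0.072, 0.008], 0.94)]
jaw [([0.466, -0.087, 0.035], 0.78)]
hub [([0.476, -0.183, 0.078], 0.8)]
spoke_end [([0.476, -0.179, 0.078], 0.61)]
tin [([0.703, 0.11, 0.036], 0.79)]
mug [([0.596, -0.348, 0.063], 0.64)]
onion [([0.617, 0.317, 0.054], 0.81)]
lemon [([0.434, -0.328, 0.043], 0.67)]
stop_range [([0.477, -0.073, 0.013], 0.85)]
top {'fx': 412.82922741441774, 'fy': 412.82922741441774, 'cx': 275.0092184986946, 'cy': 217.49927840142004, 'position': array([ 0.35701934, -0.02011911,  1.14819002]), 'orientation': array([ 10.31577193,  -1.09462644, -88.8215803 ]), 'shot': 2}
jar_mid [([0.482, 0.273, 0.105], 0.98), ([0.554, 0.189, 0.104], 0.74), ([0.389, 0.262, 0.108], 0.72)]
vice [([0.488, -0.086, 0.014], 0.94)]
jaw [([0.473, -0.
[... 353 characters left out ...]
([0.487, -0.081, 0.007], 0.88)]
{'clock': 1.1, 'joint_positions': array([ 8.76404124e+01,  2.20398772e+01,  4.53655391e-01, -1.55017918e-03,
       -6.84120383e+01, -1.48181958e+01]), 'qvel': array([-0.0656434 , -0.03745273, -0.02901257,  0.02828477, -0.00030295,
        0.00358726]), 'joint_torque': array([-3.95168208e-04, -3.90482819e+01,  1.87626529e+01,  4.22453776e+00,
        1.55576016e-02, -1.42693153e-05]), 'position': array([0.18453247, 0.59711342, 0.22257211]), 'tool_rot': array([-9.00013134e+01, -1.83850532e-03,  1.62821646e+02]), 'force': array([ 0.16232735,  0.55222996, -0.55068626]), 'wrist_torque': array([-0.0587485 , -0.04565862, -0.03970802]), 'opening': 0.9965851691200522}
```

View pics/side0.png

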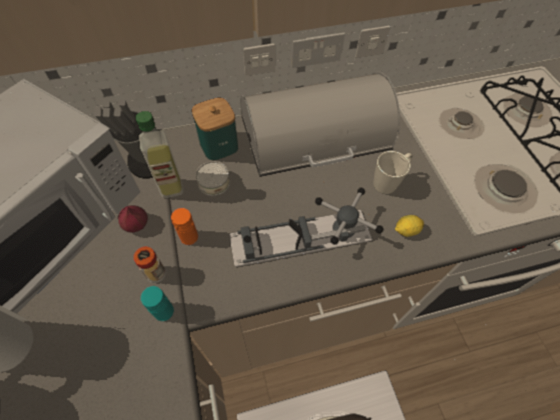

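View pics/top0.png

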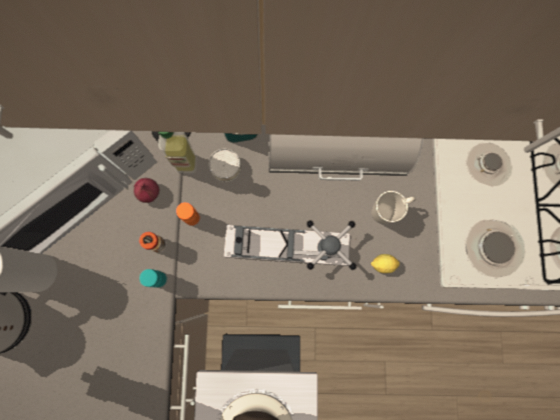

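```bash
cat > h.py <<'E'
from workcell import env
import cv2,numpy as np
from scipy.spatial.transform import Rotation as R
def ray(p,u,v):
    d=np.array([(u-p["cx"])/p["fx"],-(v-p["cy"])/p["fy"],-1.])
    return np.array(p["position"]),R.from_euler('xyz',p["orientation"],degrees=True).apply(d)
def pix(p,u,v,z):
    o,d=ray(p,u,v); return o+d*(z-o[2])/d[2]
def proj(p,X):
    c=R.from_euler('xyz',p["orientation"],degrees=True).inv().apply(np.atleast_2d(X)-p["position"])
    return np.c_[p["cx"]+p["fx"]*c[:,0]/-c[:,2],p["cy"]-p["fy"]*c[:,1]/-c[:,2]]
def crop(p,name,x0,y0,x1,y1):
    im=p["image"][y0:y1,x0:x1]; k=min(800/im.shape[1],600/im.shape[0])
    cv2.imwrite(name,cv2.resize(im,None,fx=k,fy=k,interpolation=cv2.INTER_CUBIC))
    return k
E
python3 - <<'E'
from h import *
import pickle
p=env.grab_frame("top");print(crop(p,"pics/topc.png",215,210,365,280)); pickle.dump(p,open("top.pkl","wb"))
p=env.grab_frame("side");print(crop(p,"pics/sidec.png",220,180,390,270)); print(crop(p,"pics/jarc.png",120,190,210,330));pickle.dump(p,open("side.pkl","wb"))
E
```

```text
5.333333333333333
4.705882352941177
4.285714285714286
```

View pics/topc.png

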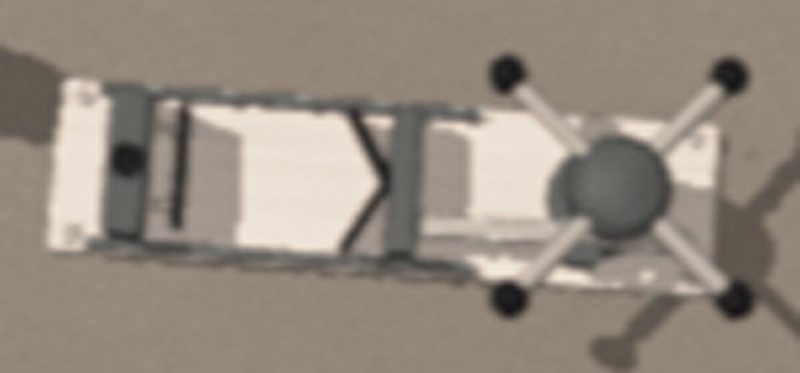

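View pics/sidec.png

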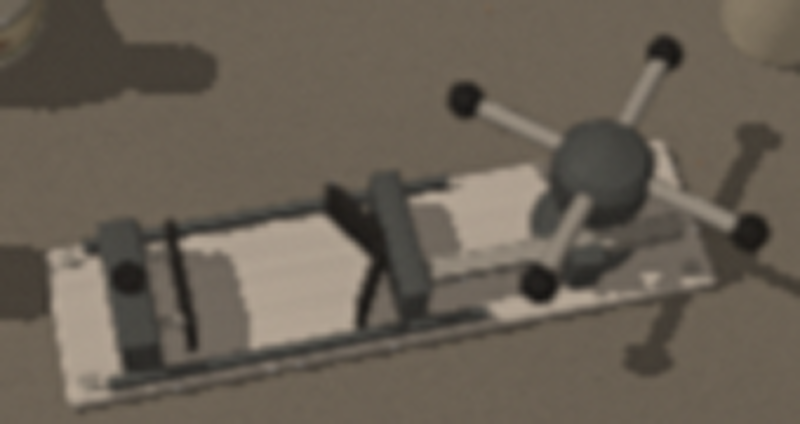

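View pics/jarc.png

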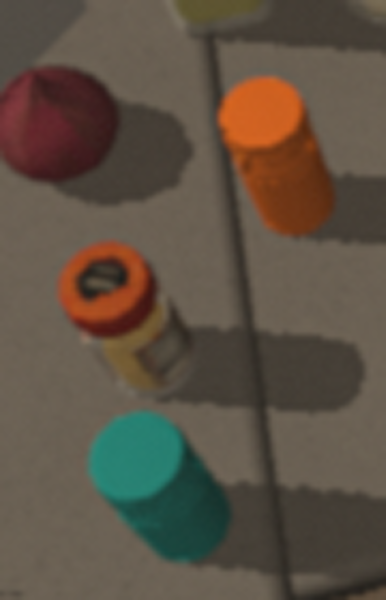

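```bash
cat > fit.py <<'E'
from h import *
import pickle
from scipy.optimize import least_squares
T=pickle.load(open("top.pkl","rb"));S=pickle.load(open("side.pkl","rb"))
fT=lambda a:np.array(a)/5.3333+[215,210]; fS=lambda a:np.array(a)/4.7059+[220,180]
cor=np.array([[.045,.285,.01],[-.045,.285,.01],[.045,-.06,.01],[-.045,-.06,.01]])
ct=fT([(65,78),(50,250),(718,125),(712,293)]); cs=fS([(50,255),(72,400),(660,142),(715,275)])
# balls: order (+x,+y),(+x,-y),(-x,+y),(-x,-y)
bt=fT([(508,74),(731,76),(509,299),(735,299)]); bs=fS([(465,100),(664,52),(540,284),(749,233)])
def W(q,P): 
    c,s=np.cos(q[2]),np.sin(q[2]); P=np.atleast_2d(P)
    return np.c_[q[0]+c*P[:,0]-s*P[:,1],q[1]+s*P[:,0]+c*P[:,1],P[:,2]]
def balls(phi):
    a=phi+np.radians([45,-45,135,-135]); return np.c_[.078*np.cos(a),.078*np.sin(a),.075+0*a]
def res(q,cams=(0,1)):
    r=[]
    for i,(p,c,b) in enumerate([(T,ct,bt),(S,cs,bs)]):
        if i in cams: r+=[(proj(p,W(q,cor))-c).ravel(),(proj(p,W(q,balls(q[3])))-b).ravel()]
    return np.concatenate(r)
for cams in [(0,),(1,),(0,1)]:
    o=least_squares(res,[.48,-.18,0,0],kwargs=dict(cams=cams),loss='soft_l1')
    print(cams,np.round(o.x[:2],4),np.degrees(o.x[2:]).round(2),"rms px",np.sqrt(np.mean(o.fun**2)).round(2))
q=o.x; print(o.fun.reshape(-1,2).round(1).tolist())
c,s=np.cos(q[2]),np.sin(q[2])
def inv(X): d=X[:2]-q[:2]; return np.array([c*d[0]+s*d[1],-s*d[0]+c*d[1]])*1000
for z in (.03,.04,.045):
    print(z,"apex",inv(pix(T,*fT((388,182)),z)).round(1),inv(pix(S,*fS((383,238)),z)).round(1),
     "pad",inv(pix(T,*fT((189,165)),z)).round(1),inv(pix(S,*fS((177,222)),z)).round(1),inv(pix(S,*fS((196,348)),z)).round(1))
print("btn",inv(pix(T,*fT((127,159)),.051)).round(1),inv(pix(S,*fS((128,275)),.051)).round(1))
np.save("q.npy",q)
# jar
k=4.2857
print("jar side cap",pix(S,120+108/k,190+283/k,.106), "top",pix(T,150,241,.106))
E
python3 fit.py; python3 - <<'E'
from h import *
p=env.grab_frame("top");print(crop(p,"pics/jart.png",130,170,210,300))
E
```

```text
(0,) [ 0.4834 -0.1859] [-2.61  3.34] rms px 0.29
(1,) [ 0.4859 -0.1871] [-2.34  3.28] rms px 0.7
(0, 1) [ 0.4845 -0.1864] [-2.47  3.3 ] rms px 0.64
[[-0.4, -0.2], [-0.3, -0.2], [0.5, -0.9], [0.6, -0.1], [0.2, -0.3], [0.0, -0.3], [0.4, -0.6], [0.4, -0.2], [-1.6, -0.4], [-0.7, 1.7], [0.6, -0.7], [0.7, 1.3], [0.0, 0.3], [0.1, 0.7], [-0.2, 0.6], [0.0, 0.2]]
0.03 apex [ -1.2 112.9] [  6.3 110.4] pad [  0.8 214.9] [ 37.7 213.4] [-35.  217.5]
0.04 apex [ -2.4 113.4] [  1.2 112.4] pad [ -0.4 214.4] [ 32.2 214.1] [-39.6 218.2]
0.045 apex [ -3.  113.6] [ -1.4 113.4] pad [ -1.  214.2] [ 29.4 214.5] [-42.  218.5]
btn [ -0.8 245.1] [  1.5 244.5]
jar side cap [0.48093122 0.27976474 0.106     ] top [0.47921434 0.27830379 0.106     ]
4.615384615384615
```

View pics/jart.png

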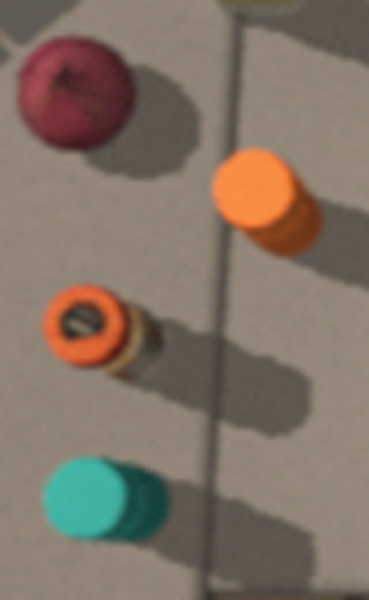

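```bash
python3 - <<'E'
from h import *
q=np.load("q.npy");yv=np.degrees(q[2])
for yaw in (90+yv,-90+yv):
    for P in ([.481,.281,.20],[.481,.281,.045]):
        print(yaw,P,np.round(env.inverse_kinematics(P,[-90,0,yaw]),1))
c,s=np.cos(q[2]),np.sin(q[2])
for a in range(-180,181,45):   # finger angle in vice frame
    ph=np.radians(a)+q[2]; P=[q[0]+.05*np.cos(ph),q[1]+.05*np.sin(ph),.06]
    r=[]
    for off in (0,180):
        yaw=(np.degrees(ph)-90+off+180)%360-180
        j=env.inverse_kinematics(P,[-90,0,yaw]); r.append(None if j is None else np.round(j).astype(int).tolist())
    print(a,r)
E
```

```text
87.5301269254323 [0.481, 0.281, 0.2] [ 47.   16.5 -11.2   0.  -62.3 -49.4]
87.5301269254323 [0.481, 0.281, 0.045] [ 47.   26.6 -21.6   0.  -41.8 -49.4]
-92.4698730745677 [0.481, 0.281, 0.2] [ 47.   16.5 -11.2   0.  -62.3 130.6]
-92.4698730745677 [0.481, 0.281, 0.045] [ 47.   26.6 -21.6   0.  -41.8 130.6]
-180 [[-3, 19, -33, 0, -39, 1], None]
-135 [[-8, 21, -29, 0, -40, 50], [-8, 21, -29, 0, -40, -130]]
-90 [[-9, 24, -24, 0, -42, 96], [-9, 24, -24, 0, -42, -84]]
-45 [[-7, 26, -20, 0, -44, 139], [-7, 26, -20, 0, -44, -41]]
0 [None, [-3, 26, -19, 0, -44, 1]]
45 [[1, 24, -23, 0, -43, -138], [1, 24, -23, 0, -43, 42]]
90 [[3, 21, -28, 0, -41, -95], [3, 21, -28, 0, -41, 85]]
135 [[1, 19, -32, 0, -39, -49], [1, 19, -32, 0, -39, 131]]
180 [[-3, 19, -33, 0, -39, 1], None]
```

```bash
python3 - <<'E'
from h import *
q=np.load("q.npy");yaw=90+np.degrees(q[2])
env.goto([.480,.281,.22],[-90,0,yaw])
env.gripper_to(.85)
p=env.grab_frame("wrist"); cv2.imwrite("pics/w1.png",p["image"])
print([ (d["xyz"].round(4),d["score"]) for d in env.search_frame(p,"jar_mid")])
s=env.read_state();print(s["clock"],s["position"],s["opening"]); print(proj(p,[[.481,.281,.106],[.481,.281,0]]))
p=env.grab_frame("side"); cv2.imwrite("pics/s1.png",p["image"])
E
```

```text
Traceback (most recent call last):
AttributeError: 'list' object has no attribute 'round'. Did you mean: 'count'?
```

View pics/w1.png

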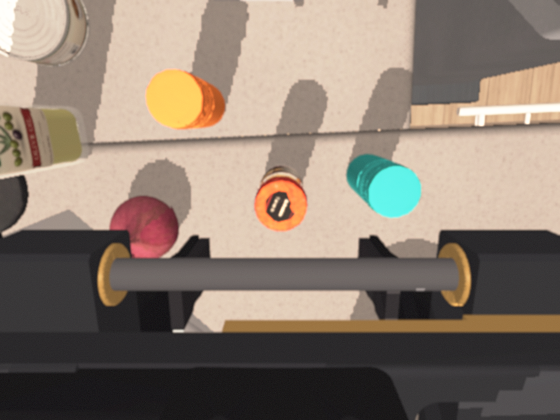

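```bash
python3 - <<'E'
from h import *
p=env.grab_frame("wrist")
print(pix(p,281,202,.106), [(np.round(d["xyz"],4),d["score"]) for d in env.search_frame(p,"jar_mid")])
s=env.read_state();print(s["clock"],s["position"],s["opening"])
p=env.grab_frame("side"); cv2.imwrite("pics/s1.png",p["image"])
E
```

```text
[0.48076585 0.28012429 0.106     ] [(array([0.5526, 0.1944, 0.1031]), 0.8), (array([0.4799, 0.2786, 0.1081]), 0.75), (array([0.3944, 0.2731, 0.1056]), 0.62)]
3.6167 [0.48000462 0.28096268 0.22001632] 0.8469942717901706
```

View pics/s1.png

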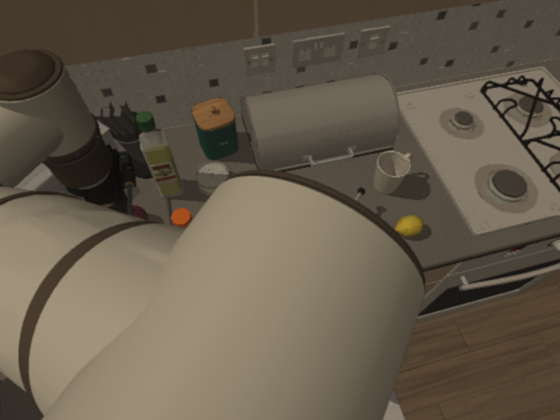

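```bash
python3 - <<'E'
from h import *
env.move_straight([.4805,.2803,.046],rate=.12,force_limit=8)
s=env.read_state();print(s["clock"],s["position"],s["force"])
env.gripper_to(0.0,15)
s=env.read_state();print(s["clock"],s["position"],s["opening"],s["force"])
env.move_straight([.4805,.2803,.19],rate=.12)
s=env.read_state();print(s["clock"],s["position"],s["opening"],s["force"])
q=np.load("q.npy");yaw=90+np.degrees(q[2])
c,si=np.cos(q[2]),np.sin(q[2]); v=lambda x,y,z:[q[0]+c*x-si*y,q[1]+si*x+c*y,z]
env.goto(v(0,.165,.19),[-90,0,yaw])
for n in("wrist","top"):
    p=env.grab_frame(n); cv2.imwrite(f"pics/{n}2.png",p["image"])
s=env.read_state();print(s["clock"],s["position"],s["opening"],s["force"])
E
```

```text
5.2667 [0.4808944  0.28067594 0.04671226] [ 0.35643417 -0.53624776  0.58677835]
5.8917 [0.48085027 0.28053496 0.04624217] 0.5053962771382206 [ 0.54683426 -0.76436633  0.73220798]
7.2417 [0.48002058 0.27994165 0.18905967] 0.505641282362466 [-0.18251423 -0.54222282 -1.55088229]
8.5 [ 0.49202997 -0.0204732   0.18994931] 0.5063015268909439 [-0.12309839 -0.13613681 -2.55680845]
```

View pics/wrist2.png

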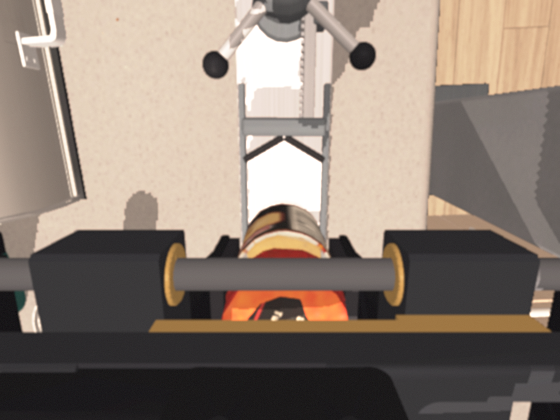

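View pics/top2.png

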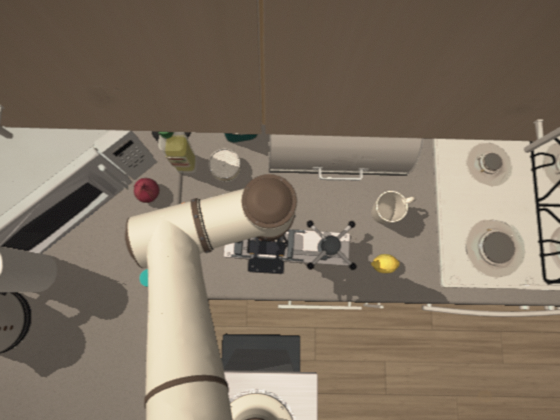

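```bash
python3 - <<'E'
from h import *
q=np.load("q.npy")
c,si=np.cos(q[2]),np.sin(q[2]); v=lambda x,y,z:[q[0]+c*x-si*y,q[1]+si*x+c*y,z]
env.move_straight(v(0,.165,.075),rate=.1)
hit=env.move_straight(v(0,.165,.054),rate=.025,force_limit=5)
s=env.read_state();print(hit,s["clock"],s["position"],s["opening"],s["force"],s["wrist_torque"])
E
```

```text
True 10.525 [ 0.49169013 -0.02168532  0.0559312 ] 0.5048226160613154 [ 0.1429479  -0.22189067  3.62454097] [0.07680092 0.02785735 0.02598657]
```

```bash
python3 - <<'E'
from h import *
q=np.load("q.npy")
c,si=np.cos(q[2]),np.sin(q[2]); v=lambda x,y,z:[q[0]+c*x-si*y,q[1]+si*x+c*y,z]
env.gripper_to(.85)
s=env.read_state();P=s["position"]
env.move_straight([P[0],P[1],.19],rate=.12)
env.gripper_to(0.0)
s=env.read_state();print(s["clock"],s["position"],s["opening"],s["force"],s["wrist_torque"])
# move to over start gap: vice angle 165
for n in("wrist","top"):
    p=env.grab_frame(n); cv2.imwrite(f"pics/{n}3.png",p["image"])
a=np.radians(167); P=v(.05*np.cos(a),.05*np.sin(a),.19)
yaw=(np.degrees(a+q[2])+90+180)%360-180
print(yaw,env.inverse_kinematics(P,[-90,0,yaw]),env.inverse_kinematics(P,[-90,0,yaw+15]),env.inverse_kinematics(P,[-90,0,yaw-15]))
E
```

```text
13.9667 [ 0.49070863 -0.0217809   0.18999189] 0.005874335046704797 [-0.37671936  0.13366738 -0.53487863] [ 0.05648486 -0.08973766 -0.02633206]
-105.46987307456772 [ -1.73175473   8.47094784 -23.42585822   0.         -58.10319393
 166.26188165] None [ -1.73175473   8.47094784 -23.42585822   0.         -58.10319393
 151.26188165]
```

View pics/wrist3.png

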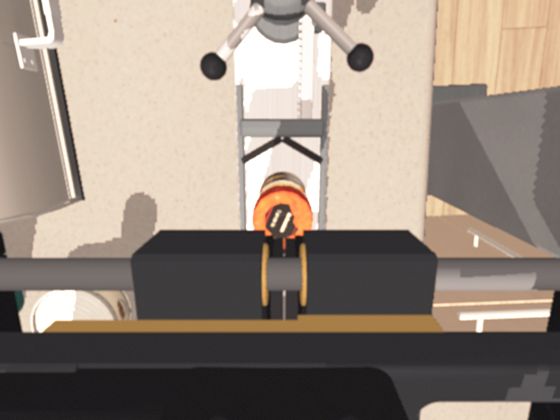

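View pics/top3.png

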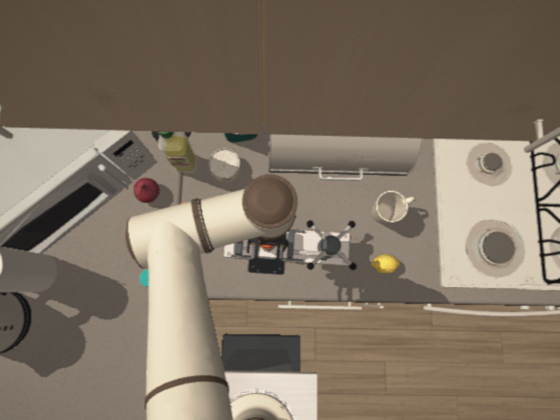

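```bash
cat >> h.py <<'E'
q=np.load("q.npy"); RR=.048; Z=.060; OFF=-15
_c,_s=np.cos(q[2]),np.sin(q[2])
v=lambda x,y,z:[q[0]+_c*x-_s*y,q[1]+_s*x+_c*y,z]
def pose(adeg,z=Z,r=RR):
    a=np.radians(adeg); yaw=(adeg+np.degrees(q[2])+90+OFF+180)%360-180
    return v(r*np.cos(a),r*np.sin(a),z),[-90,0,yaw]
def meas():
    s=env.read_state(); d=s["position"][:2]-q[:2]; w=np.arctan2(d[1],d[0]); f=s["force"]
    er=np.array([np.cos(w),np.sin(w)]); et=np.array([-er[1],er[0]])
    return dict(t=s["clock"],a=np.degrees(w-q[2]),r=np.hypot(*d)*1e3,ft=f[:2]@et,fr=f[:2]@er,fz=f[2],
      Mz=s["wrist_torque"][2]+d[0]*f[1]-d[1]*f[0],j6=s["joint_positions"][5])
def show(m): print(" ".join(f"{k}={x:.2f}" for k,x in m.items()))
E
python3 - <<'E'
from h import *
P,o=pose(167,.19); 
env.goto(P,o); show(meas())
p=env.grab_frame("wrist"); cv2.imwrite("pics/w4.png",p["image"])
print(proj(p,[v(.078*np.cos(np.radians(a)),.078*np.sin(np.radians(a)),.075) for a in (48.3,138.3,-131.7,-41.7)]).round())
E
```

```text
t=16.58 a=166.88 r=47.95 ft=-0.91 fr=-0.41 fz=-0.58 Mz=-0.03 j6=151.31
[[370.  91.]
 [249. 165.]
 [317. 274.]
 [432. 210.]]
```

View pics/w4.png

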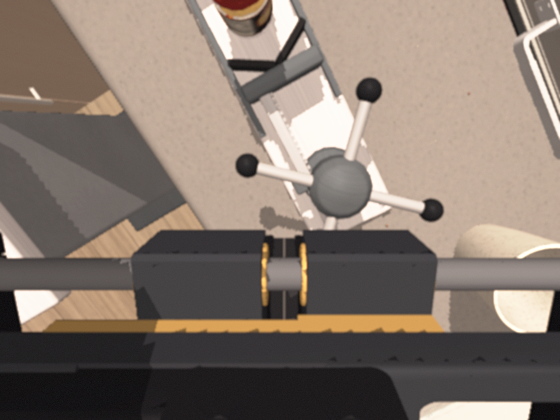

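```bash
python3 - <<'E'
from h import *
P,o=pose(167,Z); print(env.move_straight(P,rate=.1,force_limit=8)); show(meas())
import json
L=[]
a=167
while a>108:
    a-=4
    P,o=pose(a); h=env.move_straight(P,o,rate=.012,force_limit=22)
    m=meas(); L.append(m); show(m)
    if h: print("HIT"); break
json.dump(L,open("L1.json","w"))
E
```

```text
False
t=18.08 a=166.92 r=47.53 ft=-0.39 fr=-0.10 fz=-0.14 Mz=-0.05 j6=151.32
t=18.52 a=162.92 r=47.85 ft=0.56 fr=0.21 fz=-0.58 Mz=0.00 j6=146.94
t=18.95 a=159.03 r=48.01 ft=0.45 fr=0.25 fz=0.04 Mz=0.00 j6=142.54
t=19.38 a=156.74 r=48.55 ft=6.33 fr=-0.62 fz=0.37 Mz=0.28 j6=138.09
t=19.82 a=153.87 r=48.91 ft=8.86 fr=-2.56 fz=2.72 Mz=0.39 j6=133.72
t=20.25 a=150.13 r=49.04 ft=10.50 fr=-0.75 fz=2.68 Mz=0.52 j6=129.36
t=20.68 a=146.45 r=49.17 ft=9.42 fr=-1.85 fz=4.32 Mz=0.46 j6=125.02
t=21.12 a=142.73 r=49.27 ft=8.65 fr=-1.70 fz=3.24 Mz=0.42 j6=120.70
t=21.55 a=139.05 r=49.39 ft=7.73 fr=-1.14 fz=4.81 Mz=0.39 j6=116.41
t=21.98 a=135.38 r=49.47 ft=7.83 fr=-0.40 fz=5.38 Mz=0.40 j6=112.14
t=22.42 a=131.68 r=49.54 ft=7.92 fr=-0.31 fz=5.49 Mz=0.39 j6=107.90
t=22.85 a=127.93 r=49.55 ft=8.39 fr=0.29 fz=6.28 Mz=0.42 j6=103.69
t=23.28 a=124.15 r=49.58 ft=9.23 fr=2.45 fz=7.18 Mz=0.47 j6=99.50
t=23.72 a=120.41 r=49.58 ft=7.08 fr=2.05 fz=5.84 Mz=0.37 j6=95.34
t=24.15 a=116.70 r=49.56 ft=6.64 fr=3.35 fz=6.58 Mz=0.37 j6=91.22
t=24.58 a=112.78 r=49.48 ft=8.08 fr=3.88 fz=7.01 Mz=0.50 j6=87.12
```

```bash
python3 - <<'E'
from h import *
import json
L=[];a=108
while a>-24:
    fast=a>20
    a-=8 if fast else 4
    P,o=pose(a); h=env.move_straight(P,o,rate=.025 if fast else .012,force_limit=22)
    m=meas(); L.append(m); show(m)
    if h: print("HIT"); break
json.dump(L,open("L2.json","w"))
for n in("side","top","wrist"):
    p=env.grab_frame(n); cv2.imwrite(f"pics/{n}5.png",p["image"])
E
```

```text
t=24.97 a=105.38 r=49.16 ft=6.67 fr=4.49 fz=5.23 Mz=0.39 j6=80.01
t=25.38 a=97.14 r=48.87 ft=6.45 fr=6.76 fz=4.39 Mz=0.43 j6=72.00
t=25.80 a=88.92 r=48.53 ft=6.61 fr=5.88 fz=2.31 Mz=0.37 j6=64.09
t=26.22 a=80.41 r=48.36 ft=6.60 fr=5.72 fz=1.32 Mz=0.34 j6=56.29
t=26.63 a=72.05 r=48.27 ft=5.84 fr=6.11 fz=0.97 Mz=0.29 j6=48.58
t=27.05 a=63.68 r=48.16 ft=7.62 fr=6.77 fz=0.15 Mz=0.32 j6=40.96
t=27.47 a=55.44 r=48.13 ft=7.59 fr=5.92 fz=0.31 Mz=0.35 j6=33.43
t=27.88 a=47.23 r=48.08 ft=7.89 fr=4.96 fz=0.22 Mz=0.34 j6=25.95
t=28.30 a=39.04 r=48.06 ft=7.78 fr=4.28 fz=-0.71 Mz=0.31 j6=18.53
t=28.72 a=30.90 r=47.99 ft=8.72 fr=3.82 fz=-1.95 Mz=0.39 j6=11.16
t=29.13 a=22.84 r=47.97 ft=7.67 fr=3.46 fz=-1.29 Mz=0.30 j6=3.83
t=29.57 a=19.03 r=48.02 ft=10.36 fr=2.11 fz=-1.83 Mz=0.43 j6=0.17
t=30.00 a=15.02 r=47.99 ft=10.05 fr=2.66 fz=-0.98 Mz=0.37 j6=-3.48
t=30.43 a=11.02 r=48.02 ft=10.39 fr=1.98 fz=-2.64 Mz=0.46 j6=-7.13
t=30.87 a=7.02 r=47.98 ft=10.93 fr=1.91 fz=-2.08 Mz=0.48 j6=-10.78
t=31.30 a=3.05 r=48.00 ft=9.96 fr=1.39 fz=-1.79 Mz=0.42 j6=-14.42
t=31.73 a=-0.96 r=47.94 ft=9.83 fr=1.17 fz=-2.65 Mz=0.35 j6=-18.07
t=32.17 a=-4.89 r=47.99 ft=10.04 fr=0.42 fz=-2.93 Mz=0.43 j6=-21.72
t=32.60 a=-8.88 r=47.97 ft=10.29 fr=0.30 fz=-2.90 Mz=0.44 j6=-25.37
t=33.03 a=-12.80 r=47.96 ft=11.08 fr=0.04 fz=-3.58 Mz=0.44 j6=-29.03
t=33.47 a=-16.77 r=47.95 ft=10.67 fr=-0.18 fz=-3.79 Mz=0.44 j6=-32.69
t=33.90 a=-20.68 r=47.98 ft=10.12 fr=-1.03 fz=-3.02 Mz=0.42 j6=-36.35
```

View pics/wrist5.png

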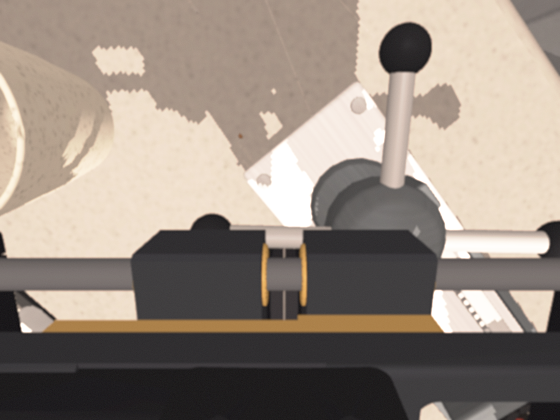

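View pics/top5.png

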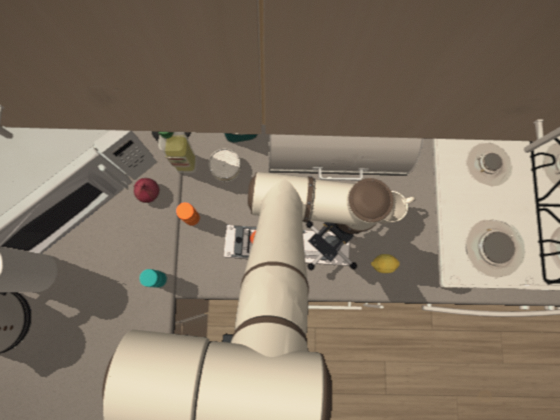

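```bash
python3 - <<'E'
from h import *
import json
L=[];a=-24
while a>-66:
    a-=3
    P,o=pose(a); h=env.move_straight(P,o,rate=.009,force_limit=22)
    m=meas(); L.append(m); show(m)
    if h or (len(L)>3 and np.mean([x["ft"] for x in L[-2:]])>13.5): print("STOP"); break
json.dump(L,open("L3.json","w"))
p=env.grab_frame("top"); print(crop(p,"pics/top6.png",215,210,365,280))
E
```

```text
t=34.48 a=-23.52 r=47.99 ft=10.31 fr=-1.93 fz=-4.56 Mz=0.43 j6=-39.11
t=34.92 a=-26.48 r=47.98 ft=10.25 fr=-1.75 fz=-4.18 Mz=0.44 j6=-41.87
t=35.35 a=-29.43 r=47.98 ft=10.51 fr=-1.58 fz=-4.38 Mz=0.48 j6=-44.64
t=35.78 a=-32.31 r=48.04 ft=10.94 fr=-1.58 fz=-5.68 Mz=0.46 j6=-47.41
t=36.22 a=-35.23 r=48.04 ft=10.75 fr=-2.71 fz=-4.99 Mz=0.42 j6=-50.19
t=36.65 a=-38.10 r=48.06 ft=10.38 fr=-2.01 fz=-5.42 Mz=0.44 j6=-52.97
t=37.08 a=-40.95 r=48.14 ft=11.27 fr=-1.62 fz=-5.41 Mz=0.42 j6=-55.77
t=37.52 a=-43.69 r=48.20 ft=10.71 fr=-2.98 fz=-6.28 Mz=0.46 j6=-58.57
t=37.95 a=-46.40 r=48.40 ft=11.15 fr=-2.26 fz=-6.48 Mz=0.43 j6=-61.38
t=38.38 a=-49.13 r=48.57 ft=10.92 fr=-2.18 fz=-7.01 Mz=0.49 j6=-64.20
t=38.82 a=-51.72 r=48.67 ft=11.14 fr=-1.68 fz=-7.24 Mz=0.55 j6=-67.02
t=39.25 a=-54.37 r=48.80 ft=11.84 fr=-1.29 fz=-7.10 Mz=0.54 j6=-69.86
t=39.68 a=-57.08 r=48.93 ft=10.95 fr=-0.35 fz=-8.26 Mz=0.54 j6=-72.70
t=40.12 a=-59.69 r=49.06 ft=11.06 fr=-1.13 fz=-7.65 Mz=0.60 j6=-75.56
5.333333333333333
```

View pics/top6.png

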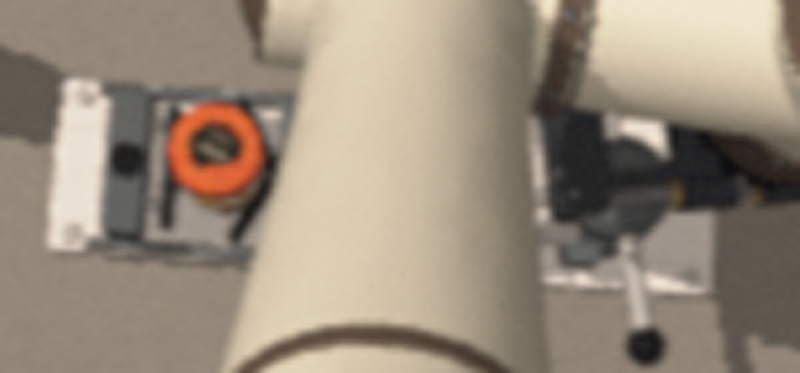

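```bash
python3 - <<'E'
from h import *
import pickle
T=pickle.load(open("top.pkl","rb")); p=env.grab_frame("top"); pickle.dump(p,open("top6.pkl","wb"))
a=T["image"][222:262,220:275]; b=p["image"][222:262,220:275]
k=12
im=np.vstack([cv2.resize(x,None,fx=k,fy=7,interpolation=cv2.INTER_CUBIC) for x in (a,b)])
cv2.imwrite("pics/cmp.png",im)
for r in (230,232,234,246,248,250,252):
    print(r,T["image"][r,238:262].mean(1).astype(int)); print("   ",p["image"][r,238:262].mean(1).astype(int))
show(meas())
E
```

```text
230 [ 99  98  99  95  84  83 121 147 159 153 118  84 128 184 212 214 212 212
 212 208 188 166 165 189]
    [100  98  96  95  85  83 119 139 118  83 108 161 177 155 131 124 122 121
 117 115 115  98  69  60]
232 [ 99  98  98  94  82  87 112 131 139 125  92  52  81 133 169 193 212 220
 222 223 224 224 224 223]
    [100  99  96  94  84  85 108 114  90  62  83 113 127 125 123 113 106 108
 113 120 124 129 123 105]
234 [ 99  98  97  93  82  91 111 119 115 104  76  55  88 127 145 145 146 155
 162 170 190 209 217 220]
    [ 99  97  97  93  81  89 109 105  88 100 127 132 121  98  73  55  62  68
  65  64  81 107 121 122]
246 [ 99  98  95  83  95 126 143 142 123  81  55  90 133 148 151 151 150 150
 150 149 149 160 195 222]
    [ 98  98  93  83  95 123 125  93  54  67 107 128 119  97  85  88  89  86
  84  82  80  76  78  77]
248 [ 98  98  94  84  98 117 124 134 119  74  53  96 136 151 152 151 152 151
 152 151 150 160 196 222]
    [ 97  97  92  84  97 114 102  69  49  89 130 149 148 140 121 105  98  94
  91  88  82  75  64  45]
250 [ 99  97  88  80 109 141 147 141 112  66  58 112 147 153 153 152 153 153
 151 150 151 160 198 223]
    [ 98  96  88  80 108 135 116  69  51  92 132 149 151 150 147 146 144 137
 124 113 111  96  55  33]
252 [ 96  94  84  79 116 145 151 147 125  90  77 117 146 151 151 151 151 151
 149 152 159 190 219 225]
    [ 96  93  82  78 115 142 126  89  74 112 142 149 149 150 151 150 150 151
 151 135  98  53  43  79]
t=40.22 a=-59.65 r=49.06 ft=11.18 fr=-0.20 fz=-7.34 Mz=0.54 j6=-75.56
```

View pics/cmp.png

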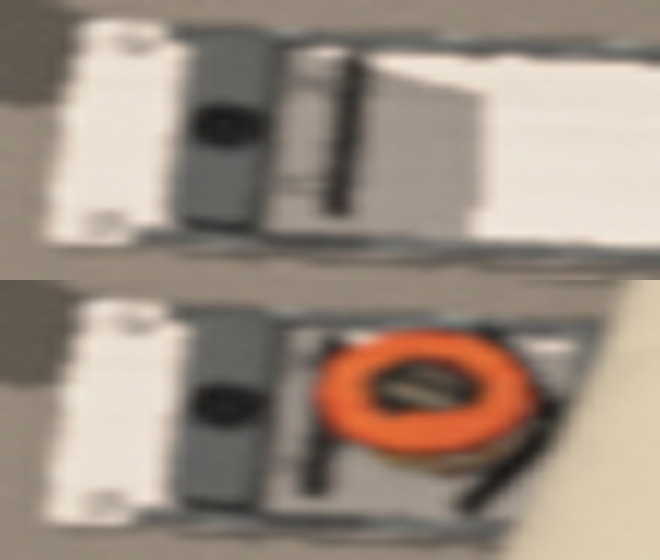

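```bash
cat > shift.py <<'E'
from h import *
import pickle
from scipy.optimize import minimize_scalar
def shift(p,T):
    out=[]
    for r in (230,231,247,248,249,250,251):
        A=T["image"][r,238:262].mean(1).astype(float); B=p["image"][r,238:262].mean(1).astype(float)
        x=np.arange(24); 
        def mn(y):  # gaussian-ish dark dip: parabola of smoothed min
            i=4+np.argmin(y[6:13])+2; w=y[i-1:i+2]; return i+0.5*(w[0]-w[2])/(w[0]-2*w[1]+w[2])
        def cen(y):
            i=6+np.argmin(y[6:13]); s=slice(i-2,i+3); w=np.clip(140-y[s],0,None); return (w*x[s]).sum()/w.sum()
        out.append((mn(A)-mn(B),cen(A)-cen(B)))
    return np.array(out)
if __name__=="__main__":
    T=pickle.load(open("top.pkl","rb"));p=pickle.load(open("top6.pkl","rb"))
    o=shift(p,T); print(o.round(2).tolist(),np.median(o,0)*2.68)
E
python3 shift.py
python3 - <<'E'
import json,numpy as np
from scipy.optimize import curve_fit
L=json.load(open("L2.json"))[11:]+json.load(open("L3.json"))
a=-np.array([x["a"] for x in L]);M=np.array([x["Mz"] for x in L])
f=lambda a,b,k:b*(1+np.clip(a-k,0,None)*np.pi/180*15*2/10/3)
p,c=curve_fit(f,a,M,[.43,45]);print(p,np.sqrt(np.diag(c)))
F=np.array([x["ft"] for x in L]);p,c=curve_fit(f,a,F,[10.3,45]);print(p,np.sqrt(np.diag(c)))
E
```

```text
[[1.85, 1.81], [1.71, 1.61], [1.8, 1.82], [1.99, 2.04], [1.87, 1.78], [1.83, 1.76], [1.84, 1.81]] [4.94393128 4.8397394 ]
[ 0.43249108 40.87531644] [0.00745057 1.8454486 ]
[10.51201403 51.71769162] [0.10910673 1.50411596]
```

```bash
python3 - <<'E'
from h import *
from shift import shift
import pickle
T=pickle.load(open("top.pkl","rb"))
a=-66
for i in range(8):
    a-=2
    P,o=pose(a); h=env.move_straight(P,o,rate=.007,force_limit=22)
    m=meas(); show(m)
    if h or m["a"]<-68.3: print("STOP",h); break
p=env.grab_frame("top"); print(np.median(shift(p,T),0)*2.68); show(meas()); print("cmd",a)
E
```

```text
t=40.61 a=-61.33 r=49.11 ft=12.54 fr=-0.56 fz=-8.64 Mz=0.62 j6=-77.47
t=41.00 a=-63.09 r=49.23 ft=11.89 fr=0.00 fz=-8.67 Mz=0.62 j6=-79.39
t=41.39 a=-64.76 r=49.27 ft=12.45 fr=0.86 fz=-9.56 Mz=0.63 j6=-81.31
t=41.78 a=-66.45 r=49.31 ft=12.22 fr=1.06 fz=-9.46 Mz=0.67 j6=-83.24
t=42.17 a=-68.21 r=49.36 ft=12.14 fr=0.36 fz=-9.91 Mz=0.66 j6=-85.18
t=42.57 a=-69.86 r=49.43 ft=12.85 fr=1.51 fz=-9.90 Mz=0.68 j6=-87.12
STOP False
[7.43773668 7.54645577]
t=42.62 a=-69.87 r=49.41 ft=12.23 fr=1.36 fz=-9.86 Mz=0.64 j6=-87.12
cmd -78
```

```bash
python3 - <<'E'
from h import *
from shift import shift
import pickle
T=pickle.load(open("top.pkl","rb"))
P,o=pose(-70);env.move_straight(P,o,rate=.03); show(meas())
P,o=pose(-55);env.move_straight(P,o,rate=.04); show(meas())
P,o=pose(-55,.20);print(env.move_straight(P,rate=.12,force_limit=15)); show(meas())
env.goto([.40,-.30,.30],[-90,0,-90])
p=env.grab_frame("top"); print(np.median(shift(p,T),0)*2.68); cv2.imwrite("pics/top7.png",p["image"])
crop(p,"pics/top7c.png",215,210,365,280)
p=env.grab_frame("side"); cv2.imwrite("pics/side7.png",p["image"]);show(meas())
E
```

```text
t=42.99 a=-68.89 r=48.28 ft=3.11 fr=0.18 fz=-1.97 Mz=0.12 j6=-79.49
t=43.46 a=-55.88 r=47.59 ft=-0.39 fr=-0.28 fz=0.44 Mz=0.03 j6=-65.26
False
t=44.77 a=-55.46 r=47.58 ft=-0.68 fr=-0.66 fz=-0.46 Mz=-0.07 j6=-65.13
[7.44830019 7.54061023]
t=46.37 a=-124.17 r=141.39 ft=-0.48 fr=0.22 fz=0.21 Mz=-0.03 j6=-161.75
```

View pics/top7.png

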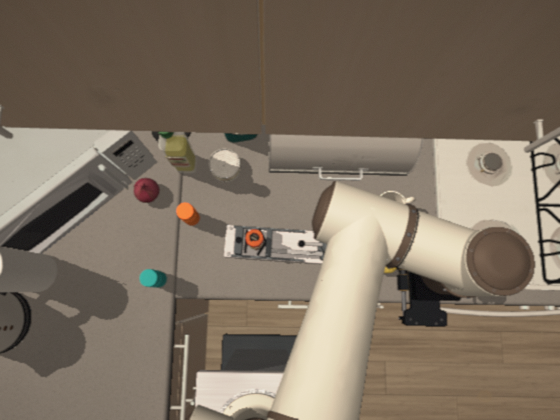

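View pics/side7.png

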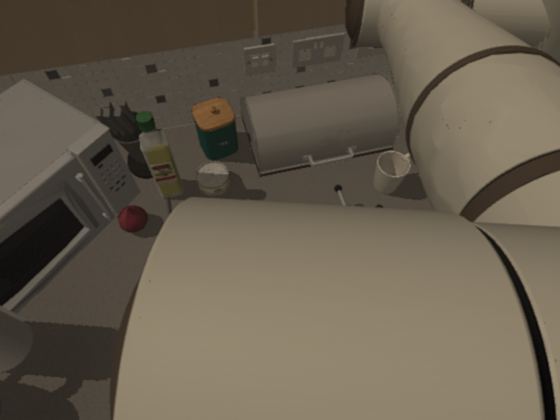

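View pics/top7c.png

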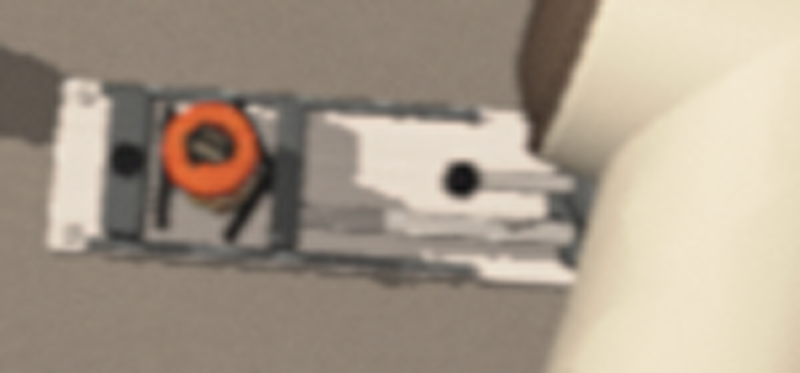

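```bash
python3 - <<'E'
from h import *
import pickle
T=pickle.load(open("top.pkl","rb"))
X=pix(T,215+211/5.333,210+150/5.333,.116);d=X[:2]-q[:2];print(_c:=np.cos(q[2]),np.array([np.cos(q[2])*d[0]+np.sin(q[2])*d[1],-np.sin(q[2])*d[0]+np.cos(q[2])*d[1]])*1e3)
E
```

```text
0.9990710191585677 [ -1.83429502 200.89345981]
```

```bash
python3 - <<'E'
from workcell import env
env.close_job(); print(env.read_state()["clock"])
E
```

```text
the job is handed in; nothing more can be done
the job is handed in; nothing more can be done
```

The spice jar is clamped upright in the vice at about 15 N, and I handed the job in at about 46 s. The handoff returned no verdict.

I picked the red-capped glass jar, not the orange or turquoise look-alikes. I stood it on the deck near the pocket and let go. Then I wound the handle about 226° clockwise with shut fingers. I used one spoke in a continuous sweep rather than spoke after spoke, because the arm could follow it all the way round.

**Clamping force**
- **Pad travel:** the top camera showed the pad pushed back 7.5 mm, which is about 15 N. It read the same after the arm had withdrawn.
- **Handle torque:** it rose from 0.43 to about 0.66 N m, which is about 15–16 N.
- **Disagreement:** the tangential force alone rose less, by about 20 %, and put first contact 11° later. I trusted the torque, because the camera gave the same contact angle.

**Jar position:** the top of the cap is at 201 mm along the vice. The foot should be at about 200 mm from the pad's position, or 197 mm from the handle angle. The jar is therefore upright to within the measuring error.

**Other things:** the tin, onion, mug, orange and turquoise jars looked unmoved in the last pictures. The lemon was mostly hidden by the arm, so I could not check it fully. The robot was touching nothing.

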